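Refill a push-up herb dispenser tube

TASK

Load both pressed-herb plugs from the scale, one on top of the other, into the upright dispenser tube. Then take the wooden rod from its stand and press the stack down the tube with it until it bottoms out firmly, standing still for half a second under a push of about 15 N, but never as much as 30 N, which crushes the plugs. Put the rod back upright in its stand, let go, and leave the two jars and the tub alone.

Things in the scene. Friction and masses are not known exactly. Their poses are not given: they have to be found in the camera images.
- plug_a_center (a point): centre (half-way up) of one dark brown pressed-herb plug, an upright cylinder 26 mm in diameter and 40 mm tall, 25 g. Its z axis is the cylinder's axis. At the start it stands on the steel pan of the white weighing scale (pan 45 mm above the counter), at least 70 mm from the other plug. It is fixed to nothing.
- plug_b_center (a point): centre of the other plug, the same in every way
- tube_mouth (a point): centre of the mouth of the clear dispenser tube, 125 mm above the counter, z up. Bore 30 mm in diameter, flared to 37 mm over the top 8 mm; outer diameter 42 mm (49 mm at the rim). In it a white piston carries the plugs, its top 57 to 65 mm below the mouth at the start, so the two-plug stack first sticks out 15 to 23 mm
- rod_center (a point): centre (half-way up) of the plain wooden packing rod, a round stick 20 mm in diameter and 120 mm long, 50 g; its z axis is the stick's axis, up at the start. It stands in the hole of its stand, its top 127 mm above the counter
- stand_mouth (a point): centre of the mouth of the round hole in the rod stand, a fixed wooden block 80 x 80 x 45 mm; hole 25 mm in diameter and 38 mm deep, its mouth 45 mm above the counter, z up. A rod standing home in it has its centre 22 mm above this point
- jar_tall: bystander: white jar, 60 mm in diameter, 115 mm tall, origin under its base. Not to be moved
- jar_short: bystander: white jar with a black cap, 68 mm in diameter, 85 mm tall, origin under its base. Not to be moved
- tub: bystander: open white plastic tub 130 x 170 x 85 mm, origin under its base. Not to be moved
- tube: the tube, fixed to the counter by its grey 90 mm square foot; origin under the foot. Its piston has no spring: it slides down with about 6 N of friction and stays where it is pushed. Below is a firm rubber stop (gives 1 mm per 8 N), set to another height each time, not measured: the stack bottoms out with its top anywhere from 1 to 21 mm below the mouth
Not all that is in view belongs to the job. What is shaped like the part that bears stand_mouth but red is not meant.

How it is judged:
By the outcome, as a careful person would: the job done as asked, in the order asked, and still so for the second after the job is handed in, with the robot touching nothing.
It also fails if it takes over 72 s, if anything falls off the work surface, if the arm or the gripper's body presses on something with over 40 N, if the wrist force passes 120 N, or if a joint passes its speed limit or range.

ROBOT

A 6-joint arm with a two-finger parallel gripper is mounted at the origin on the work surface. World frame = base frame: x ahead of the robot, y to its left, z up, the work surface at z = 0. Lengths are in mm, angles in rad, forces in N, time in s.
With the tool pointing down it reaches from about 350 to 975 mm from the base axis. Payload 7.1 kg.
Tool frame: the origin (TCP) lies between the finger pads; the fingertips stand 19 mm ahead of it and the grasp point (between the pads) is the TCP; z points along the fingers, y is the line along which they close (so a half turn about z gives the same grasp; the last joint's range is limited). The gripper opens to 88 mm and grips with 3 to 60 N. Pads are 20 mm wide; open, the fingers measure 115 mm over their backs; the gripper's body (75 mm by 178 mm) begins 61 mm behind the grasp point.
Start: joints at [-1.185, 0.423, 1.63, -0, 1.089, -0.019], TCP at [246.162, -574.464, 241.675] pointing down, gripper open.
Joint ranges: [-3, 3], [-0.9, 2.11], [0.09, 2.58], [-1.31, 4.45], [0.11, 2.69], [-2.54, 2.54]. Speed limits (rad/s): [2.39, 2.39, 3.01, 3.14, 3.14, 3.14].

INTERFACE

Orientations are given as a rotation vector (axis times angle).
In Python, from workcell import ctrl gives the robot as it stands.
- The arm moves only by the tool arm_command, never from a script. Its argument "series" is a list of rows, each an object with "linear": the shift along the tool's x, y, z in m, a list of three; "turn": the turn about the tool's z in rad. A call has 1 to 10 rows; each row shifts and turns the commanded pose from where the row before left it, along the tool's axes as they then stand; what a row does not reach is not made up. A row lasts 1/10 s, in which the tool goes at most 50 mm and 8.59 degrees, less where a joint would pass 70% of its speed; a pose out of reach is approached as far as the arm can. A call with a gripper value outside its range is refused whole. "jaw" is the opening, from -1 (shut) to 1 (fully open), set as the call begins (left out, the last holds). The fingers move at their own pace and stop on an object; the grip force is fixed at half the most. Time passes only in rows, so rows that do not move let the fingers close. It gives the time, the measured TCP pose, the force, the opening and the grip force at its end, in the units of the state.
- ctrl.get_obs(): the state, without advancing time (a new reading comes with each control period).
- ctrl.get_image(name): name is "scene" or "top"; returns a dict with "frame" (420x560x3 uint8, blue, green, red), "fx", "fy", "cx", "cy" (pixels), "rvec" (rotation vector, rad) and "tvec" (3), from world to camera coordinates, as OpenCV has them. Camera axes: x right, y down, z forward; pixel columns grow to the right and rows downward; lengths in mm; the calibration is good to about 2 mm. A picture is of the moment at which its call begins. There is no depth.
- ctrl.close_job(): hands the job in; it is judged then, once.
The state is a dict: "t": time; "qpos": joint angles; "qvel": joint speeds; "joint_torque": joint torques, N m; "ee_pos": TCP position; "orientation": TCP orientation; "ft_force": force on the tool from outside, world axes, zero at the start; "moment": the same for the moment, N m; "width": finger opening in mm; "grasp_force": force on a finger pad.
Only numpy, scipy, OpenCV 4.12 (cv2) and the standard library are available. Lean on these libraries where they do the work, as an engineer would, in place of code of your own. Each camera call takes 0.05 s, during which the arm holds its last target. There are 200 camera calls.

## Working session

There is one attempt and no reset: what is moved stays moved. The work goes in short steps, Python scripts to look and compute and a tool call to move; the robot and the scene stay as the last step left them, time stands still between calls to the robot, and variables do not carry over. Pictures are saved under pics/ and viewed, at most 13 in all, crops included, and the job is handed in when it is done.

Besides the shell and the picture viewer there is one more tool, called after "Request:" as a command line: name --argument value ..., lists and objects as JSON in quotes. arm_command: Moves the arm, as the interface text tells. Its arguments: {"type":"object","properties":{"series":{"type":"array"},"jaw":{"type":"number"}},"required":["series"]}

```bash
mkdir -p pics; ls; cat > h.py <<'E'
import numpy as np, cv2
from workcell import ctrl
def grab(n,save=None):
    d=ctrl.get_image(n)
    if save: cv2.imwrite('pics/'+save,d['frame'])
    return d
def KRt(d):
    K=np.array([[d['fx'],0,d['cx']],[0,d['fy'],d['cy']],[0,0,1.]])
    return K,cv2.Rodrigues(np.array(d['rvec'],float))[0],np.array(d['tvec'],float).ravel()
def onplane(d,u,v,z):
    K,R,t=KRt(d); r=R.T@np.linalg.inv(K)@np.array([u,v,1.]); c=-R.T@t
    return c+r*(z-c[2])/r[2]
def proj(d,p):
    K,R,t=KRt(d); q=K@(R@np.array(p,float)+t); return q[:2]/q[2]
E
python3 - <<'E'
from h import *
a=grab('scene','s0.png'); b=grab('top','t0.png')
for d in(a,b):
    K,R,t=KRt(d); print((-R.T@t).round(), R[2].round(2), d['fx'])
o=ctrl.get_obs(); print(o['t'],o['ee_pos'],o['orientation'],o['width'],o['ft_force'])
cv2.imwrite('pics/both0.png',np.vstack([a['frame'],b['frame']])[:, :]) 
E
```

```text
pics
[1034.  496.  751.] [-0.46 -0.57 -0.68] 438.8046598687942
[ 347.  -63. 1476.] [ 0.16  0.01 -0.99] 497.3565325023366
0.1 [ 245.98748069 -574.0339337   240.98803328] [-3.07611247e+00 -6.31256494e-01  3.91885123e-04] 87.56977111976468 [-0.40865172  0.48782128  0.73839252]
```

View pics/s0.png

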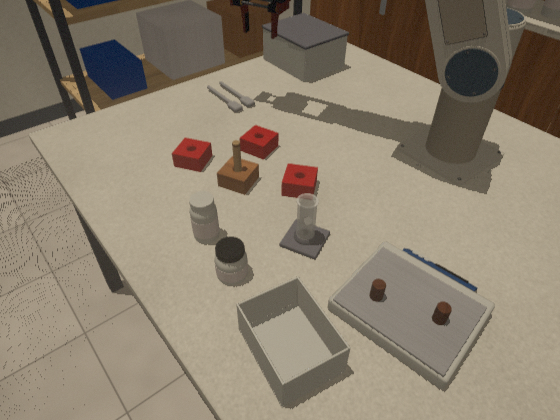

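View pics/t0.png

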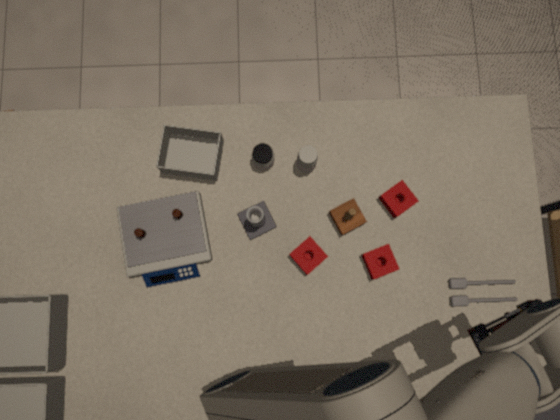

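The scene view shows the plugs at (378,290) and (442,313), the clear tube with its mouth near (307,200), and the rod with its top at (236,143) in the brown stand (238,175). Three red blocks, at (192,154), (259,141) and (300,180), have the stand's shape but are decoys because of their colour. In the top view the brown stand is at (348,217), the tube at (255,216), and the plugs at (140,232) and (177,213).

```bash
cat > m.py <<'E'
from h import *
a=grab('scene'); b=grab('top')
def blobs(d,roi,f,amin=15):
    x0,y0,x1,y1=roi; im=d['frame'][y0:y1,x0:x1]; m=f(cv2.cvtColor(im,cv2.COLOR_BGR2HSV).astype(int),im.astype(int)).astype(np.uint8)
    n,l,s,c=cv2.connectedComponentsWithStats(m)
    return [(c[i]+[x0,y0],s[i][:4]+[x0,y0,0,0],s[i][4]) for i in range(1,n) if s[i][4]>=amin]
dark=lambda h,i:(i.max(2)<105)&(h[...,1]>70)
wood=lambda h,i:(h[...,0]>6)&(h[...,0]<22)&(h[...,1]>95)
for nm,d,roi in(('sc',a,(350,265,470,335)),('top',b,(125,198,205,262))):
    for c,s,n in blobs(d,roi,dark): print(nm,'plug',c.round(1),s,n,'z65:',onplane(d,*c,65).round(1),'z75',onplane(d,*c,75).round(1))
for nm,d,roi in(('sc',a,(210,130,265,195)),('top',b,(325,195,370,240))):
    for c,s,n in blobs(d,roi,wood): print(nm,'wood',c.round(1),s,n,'z45:',onplane(d,*c,45).round(1))
rs=lambda d,x0,y0,x1,y1,k:cv2.resize(d['frame'][y0:y1,x0:x1],None,fx=k,fy=k,interpolation=cv2.INTER_CUBIC)
A=np.hstack([rs(b,315,180,385,245,5.7),rs(b,225,185,295,250,5.7)])[:370,:]
B=np.hstack([rs(a,205,130,275,200,5.7),rs(a,270,185,340,255,5.7)])[:399]
w=min(A.shape[1],B.shape[1]); o=np.vstack([A[:,:w],B[:,:w]]); o=cv2.resize(o,None,fx=.77,fy=.77)
print(o.shape); cv2.imwrite('pics/crop1.png',o)
E
python3 m.py
```

```text
sc plug [450.8 275.5] [430 265  40  23] 144 z65: [433.6 292.2  65. ] z75 [442.4 295.2  75. ]
sc plug [377.3 289.7] [370 279  16  23] 272 z65: [571.9 225.8  65. ] z75 [578.6 229.7  75. ]
sc plug [441.3 312.9] [432 302  19  23] 313 z65: [519.2 332.7  65. ] z75 [526.7 335.1  75. ]
top plug [176.8 213.5] [172 209  11  10] 76 z65: [570.5 225.7  65. ] z75 [568.9 223.6  75. ]
top plug [139.2 232.6] [134 228  11  10] 79 z65: [518.4 333.4  65. ] z75 [517.2 330.6  75. ]
sc wood [237.7 172.2] [217 141  42  54] 1243 z45: [ 564.1 -251.6   45. ]
top wood [347.1 216.4] [329 199  38  36] 801 z45: [ 549.5 -265.6   45. ]
(592, 614, 3)
```

View pics/crop1.png

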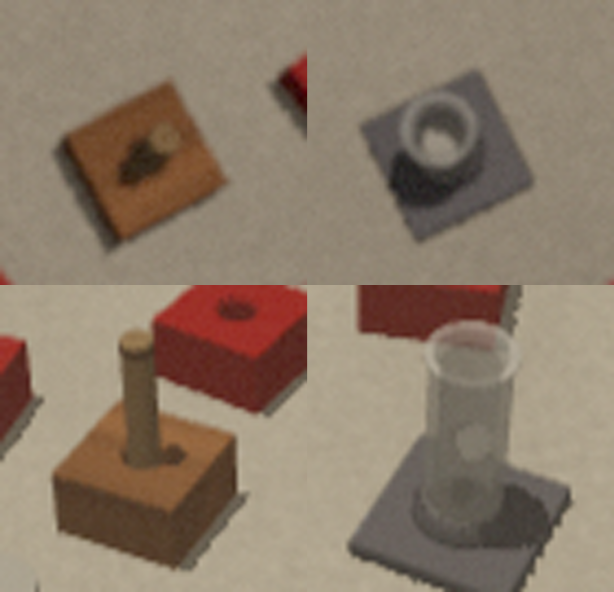

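The crop confirms it: the wooden stand is brown and holds the rod, and only the red blocks are empty lookalikes. Next I cast rays for the rod top, tube rim and stand.

```bash
cat > m2.py <<'E'
from h import *
a=grab('scene'); b=grab('top')
for n,u,v,w,x,z in(('rodtop',236,143,353,211.2,127),('tube',307.6,200.5,254.9,214.6,125)):
    print(n,onplane(a,u,v,z).round(1),onplane(b,w,x,z).round(1))
    P=[np.c_[R,t] for d in(a,b) for K,R,t in[KRt(d)]]; P=[KRt(d)[0]@p for d,p in zip((a,b),P)]
    X=cv2.triangulatePoints(P[0],P[1],np.array([u,v],float),np.array([w,x],float)); print(' tri',(X[:3]/X[3]).ravel().round(1))
print('stand',onplane(b,347.8,216.5,45).round(1))
# stand top corners, foot corners
k=4.389
for c in((170,80),(228,182),(118,242),(62,138)): print('sc',onplane(b,315+c[0]/k,180+c[1]/k,45).round(1))
for c in((480,70),(534,182),(420,242),(360,125)): print('ft',onplane(b,225+(c[0]-307)/k,185+c[1]/k,10).round(1))
for c in((178,126),(131,141.5),(204.5,149.5),(182,182)): pass
for u,v,r in((308,158,34),(263,154,42)): print('jar',onplane(b,u,v,85).round())
E
python3 m2.py
```

```text
rodtop [ 556.7 -261.3  127. ] [ 551.9 -270.9  127. ]
 tri [ 552.1 -271.3  119.8]
tube [555.6   2.7 125. ] [551.2  -1.8 125. ]
 tri [551.8  -1.4 120. ]
stand [ 549.2 -267.7   45. ]
sc [ 602.5 -287.9   45. ]
sc [ 533.  -322.2   45. ]
sc [ 495.5 -247.7   45. ]
sc [ 565.8 -214.3   45. ]
ft [608.9 -26.1  10. ]
ft [530.9 -60.5  10. ]
ft [492.5  17.5  10. ]
ft [573.5  56.5  10. ]
jar [ 717. -157.   85.]
jar [733. -27.  85.]
```

Request:
arm_command --jaw 1 --series '[{"linear": [0,0,0],"turn": 0.135},{"linear": [0,0,0],"turn": 0.135},{"linear": [0,0,0],"turn": 0.135},{"linear": [0.0185,-0.0455,0],"turn": 0},{"linear": [0.0185,-0.0455,0],"turn": 0},{"linear": [0.0185,-0.0455,0],"turn": 0},{"linear": [0.0185,-0.0455,0],"turn": 0},{"linear": [0.0185,-0.0455,0],"turn": 0},{"linear": [0.0185,-0.0455,0],"turn": 0},{"linear": [0.0185,-0.0455,0],"turn": 0}]'

```text
t: 1.3
ee_pos: [376.1, -254.2, 241.9]
orientation: [3.141, -0.001, 0.001]
ft_force: [0.7, -0.4, -0.3]
width: 87.8
grasp_force: 0.0
```

Request:
arm_command --series '[{"linear": [0.0185,-0.0455,0],"turn": 0},{"linear": [0.0185,-0.0455,0],"turn": 0},{"linear": [0.0185,-0.0455,0],"turn": 0},{"linear": [0.0185,-0.0455,0],"turn": 0},{"linear": [0.0185,-0.0455,0],"turn": 0},{"linear": [0.0185,-0.0455,0],"turn": 0},{"linear": [0.0185,-0.0455,0],"turn": 0},{"linear": [0.0185,-0.0455,0],"turn": 0},{"linear": [0.0185,-0.0455,0],"turn": 0},{"linear": [0.01,-0.027,0],"turn": 0}]'

```text
t: 2.3
ee_pos: [553.4, 183.8, 241.8]
orientation: [-3.141, -0.003, -0.002]
ft_force: [0.2, 0.2, -0.7]
width: 87.5
grasp_force: 0.0
```

Request:
arm_command --series '[{"linear": [0,0,0.04],"turn": 0},{"linear": [0,0,0.04],"turn": 0},{"linear": [0,0,0],"turn": 0},{"linear": [0,0,0],"turn": 0}]'

```text
t: 2.7
ee_pos: [552.1, 180.4, 161.7]
orientation: [3.141, -0.0, -0.002]
ft_force: [0.0, -0.1, 1.4]
width: 87.7
grasp_force: 0.0
```

```bash
python3 - <<'E'
from h import *
a=grab('scene'); print(ctrl.get_obs()['ee_pos'])
cv2.imwrite('pics/s1.png',cv2.resize(a['frame'][180:330,320:520],None,fx=4,fy=4,interpolation=cv2.INTER_CUBIC))
print(proj(a,[570.5,226,160]),proj(a,[570.5,226,65]))
E
```

```text
[553.13526104 180.52967012 163.02402626]
[386.6498552 256.9120047] [377.90808475 289.38268627]
```

View pics/s1.png

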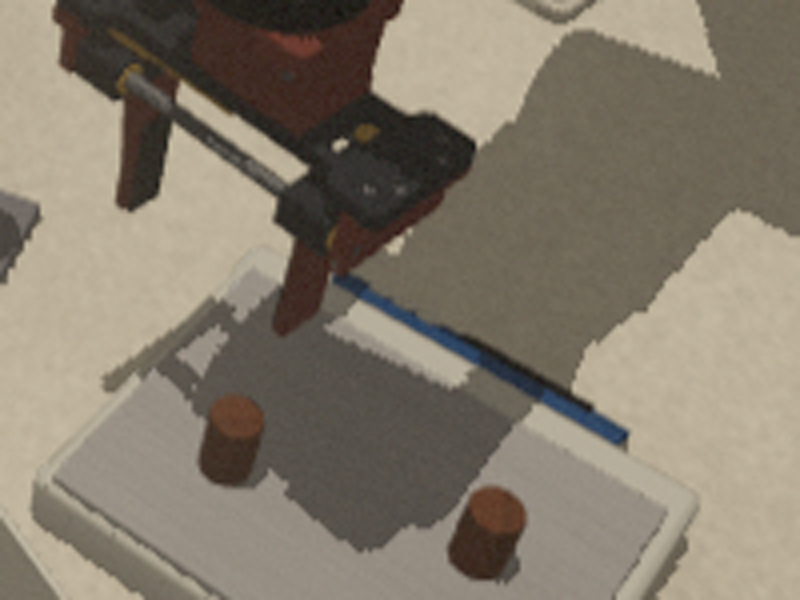

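The view shows the open fingers short of the plug, with tips at about (352,232) and (391,262). The plugs at about (378,290) and (441,313) haven't moved. I'll compare the tip rays with the measured TCP.

Request:
arm_command --series '[{"linear": [0.018,-0.0455,0],"turn": 0},{"linear": [0,0,0.015],"turn": 0},{"linear": [0,0,0],"turn": 0},{"linear": [0,0,0],"turn": 0}]'

```text
t: 3.15
ee_pos: [570.2, 225.4, 147.6]
orientation: [3.142, -0.001, 0.0]
ft_force: [0.2, -0.3, 0.9]
width: 87.9
grasp_force: 0.0
```

```bash
python3 - <<'E'
from h import *
a=grab('scene'); b=grab('top','t2.png'); e=np.mean([ctrl.get_obs()['ee_pos'] for _ in range(3)],0);print(e)
for p in((351.7,231.7),(390.7,262.5),(371.2,247.1)): print(onplane(a,*p,143).round(1))
# plug top-rim ellipses from crop s1 (scene), z=85
for p in((236,417),(498,512)): print('plugtop',onplane(a,320+p[0]/4,180+p[1]/4,85).round(1))
cv2.imwrite('pics/c2.png',np.hstack([cv2.resize(a['frame'][210:320,330:430],None,fx=4,fy=4),cv2.resize(b['frame'][170:280,120:220],None,fx=4,fy=4)]))
E
```

```text
[570.41164439 225.23888904 147.68551255]
[561.7 135.1 143. ]
[561.4 231.4 143. ]
[561.5 184.9 143. ]
plugtop [573.6 227.2  85. ]
plugtop [521.3 334.7  85. ]
```

View pics/c2.png

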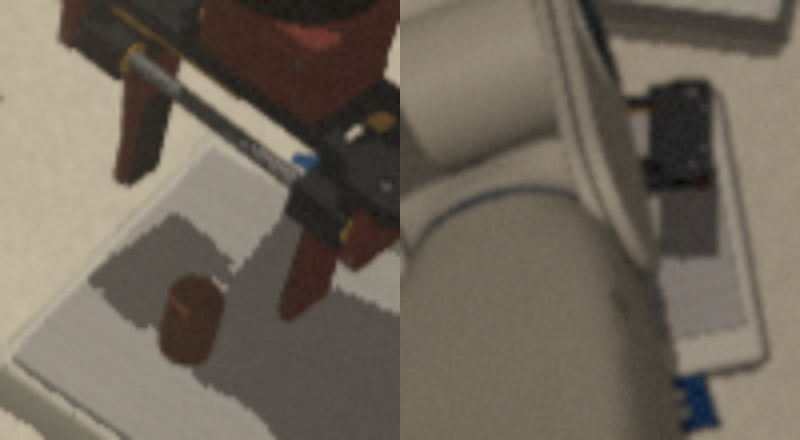

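The plug stands between the fingers and is still upright. In the top view the arm hides it. Descending to grip its upper half.

Request:
arm_command --series '[{"linear": [0,0,0.03],"turn": 0},{"linear": [0,0,0.02],"turn": 0},{"linear": [0,0,0.0125],"turn": 0},{"linear": [0,0,0],"turn": 0}]'

```text
t: 3.65
ee_pos: [569.4, 225.1, 83.0]
orientation: [3.141, -0.001, -0.004]
ft_force: [1.0, 0.1, 0.7]
width: 87.4
grasp_force: 0.0
```

Request:
arm_command --jaw -1 --series '[{"linear": [0,0,0],"turn": 0},{"linear": [0,0,0],"turn": 0},{"linear": [0,0,0],"turn": 0},{"linear": [0,0,0],"turn": 0},{"linear": [0,0,0],"turn": 0},{"linear": [0,0,0],"turn": 0}]'

```text
t: 4.25
ee_pos: [570.4, 226.0, 84.4]
orientation: [-3.141, 0.0, -0.0]
ft_force: [-0.9, -0.6, -0.6]
width: 43.4
grasp_force: 0.0
```

Request:
arm_command --series '[{"linear": [0,0,0],"turn": 0},{"linear": [0,0,0],"turn": 0},{"linear": [0,0,0],"turn": 0},{"linear": [0,0,0],"turn": 0},{"linear": [0,0,0],"turn": 0}]'

```text
t: 4.75
ee_pos: [570.3, 226.0, 84.1]
orientation: [3.142, -0.0, -0.0]
ft_force: [-0.3, -0.5, 0.2]
width: 25.8
grasp_force: 30.0
```

Request:
arm_command --series '[{"linear": [0,0,-0.02],"turn": 0},{"linear": [0,0,-0.04],"turn": 0},{"linear": [0,0,-0.04],"turn": 0},{"linear": [-0.003,0.04,0],"turn": 0},{"linear": [-0.004,0.045,0],"turn": 0},{"linear": [-0.004,0.045,0],"turn": 0},{"linear": [-0.004,0.045,0],"turn": 0},{"linear": [-0.004,0.032,0],"turn": 0},{"linear": [0,0.02,0],"turn": 0},{"linear": [0,0,0],"turn": 0}]'

```text
t: 5.75
ee_pos: [551.1, -3.3, 184.2]
orientation: [3.141, -0.005, 0.0]
ft_force: [-0.4, -0.5, -0.7]
width: 25.6
grasp_force: 30.0
```

```bash
python3 - <<'E'
from h import *
a=grab('scene'); b=grab('top'); e=np.mean([ctrl.get_obs()['ee_pos'] for _ in range(3)],0);print(e)
x=lambda d,x0,y0,x1,y1,k:cv2.resize(d['frame'][y0:y1,x0:x1],None,fx=k,fy=k,interpolation=cv2.INTER_CUBIC)
cv2.imwrite('pics/c3.png',x(a,260,130,360,230,6))
for z in(150,125): print(z,proj(a,[551,-1,z]))
E
```

```text
[551.32162137  -1.06736988 184.22117177]
150 [308.7107143  189.80201209]
125 [308.07871354 198.68246646]
```

View pics/c3.png

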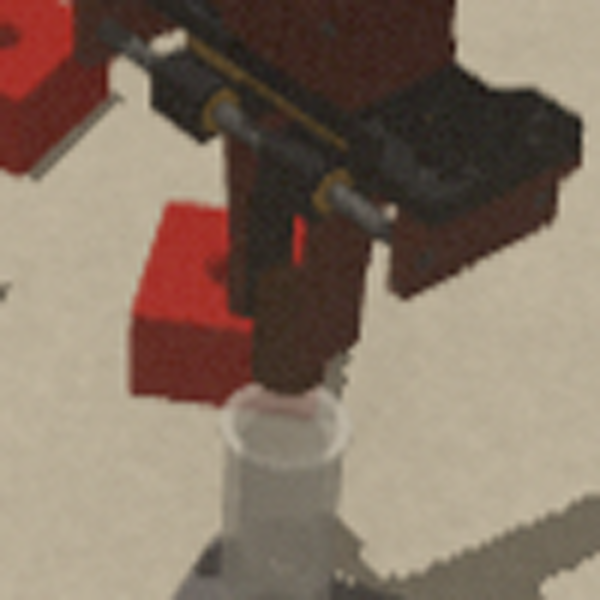

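The plug hangs over the tube: its bottom is at about (308,193) and the rim centre at about (307.6,201). That agrees with the model to within about 2 mm, inside the flare's tolerance. Lowering.

Request:
arm_command --series '[{"linear": [0.001,-0.001,0.012],"turn": 0},{"linear": [0,0,0.008],"turn": 0},{"linear": [0,0,0.005],"turn": 0},{"linear": [0,0,0.003],"turn": 0},{"linear": [0,0,0],"turn": 0}]'

```text
t: 6.35
ee_pos: [551.9, 0.3, 155.4]
orientation: [-3.142, -0.001, 0.002]
ft_force: [0.8, -0.3, -0.3]
width: 25.5
grasp_force: 30.0
```

Request:
arm_command --series '[{"linear": [0,0,0.002],"turn": 0},{"linear": [0,0,0.002],"turn": 0},{"linear": [0,0,0],"turn": 0}]'

```text
t: 6.65
ee_pos: [552.3, -0.1, 152.1]
orientation: [-3.142, 0.0, 0.0]
ft_force: [0.2, 0.5, -0.3]
width: 25.4
grasp_force: 30.0
```

Request:
arm_command --series '[{"linear": [0,0,0.002],"turn": 0},{"linear": [0,0,0.002],"turn": 0},{"linear": [0,0,0],"turn": 0},{"linear": [0,0,0],"turn": 0}]'

```text
t: 7.05
ee_pos: [552.3, -0.1, 148.1]
orientation: [-3.142, 0.0, 0.0]
ft_force: [0.0, -0.4, -0.1]
width: 25.4
grasp_force: 30.0
```

Request:
arm_command --jaw 0 --series '[{"linear": [0,0,0],"turn": 0},{"linear": [0,0,0],"turn": 0},{"linear": [0,0,0],"turn": 0},{"linear": [0,0,0],"turn": 0}]'

```text
t: 7.45
ee_pos: [552.3, -0.0, 148.2]
orientation: [-3.142, 0.0, -0.0]
ft_force: [-0.2, -0.2, 0.1]
width: 43.7
grasp_force: 0.0
```

Request:
arm_command --series '[{"linear": [0,0,-0.02],"turn": 0},{"linear": [0,0,-0.02],"turn": 0},{"linear": [-0.004,-0.041,0],"turn": 0},{"linear": [-0.004,-0.042,0],"turn": 0},{"linear": [-0.004,-0.042,0],"turn": 0},{"linear": [-0.004,-0.042,0],"turn": 0},{"linear": [-0.004,-0.042,0],"turn": 0},{"linear": [-0.004,-0.042,0],"turn": 0},{"linear": [-0.005,-0.041,0],"turn": 0},{"linear": [-0.005,-0.04,0],"turn": 0}]'

```text
t: 8.45
ee_pos: [517.9, 333.8, 188.2]
orientation: [-3.142, -0.0, -0.0]
ft_force: [0.7, -0.1, 0.6]
width: 43.8
grasp_force: 0.0
```

Request:
arm_command --series '[{"linear": [0,0,0.03],"turn": 0},{"linear": [0,0,0],"turn": 0},{"linear": [0,0,0],"turn": 0}]'

```text
t: 8.75
ee_pos: [517.8, 331.4, 157.8]
orientation: [3.14, -0.0, -0.003]
ft_force: [-0.6, 0.4, -0.2]
width: 43.8
grasp_force: 0.0
```

```bash
python3 - <<'E'
from h import *
a=grab('scene'); e=np.mean([ctrl.get_obs()['ee_pos'] for _ in range(3)],0);print(e)
x=lambda d,x0,y0,x1,y1,k:cv2.resize(d['frame'][y0:y1,x0:x1],None,fx=k,fy=k,interpolation=cv2.INTER_CUBIC)
cv2.imwrite('pics/c4.png',np.hstack([x(a,270,180,345,255,5),x(a,400,250,475,325,5)]))
E
```

```text
[518.48863798 331.40364965 158.58539169]
```

View pics/c4.png

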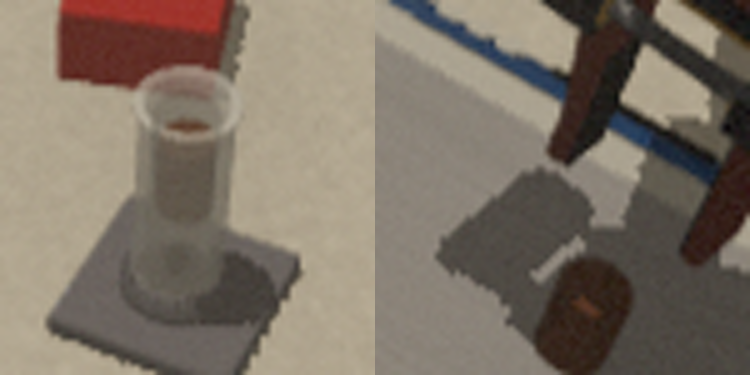

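Plug A sits upright inside the tube, its top below the rim at about (307,205). Plug B is centred below the fingers at about (441,312). Descending.

Request:
arm_command --series '[{"linear": [0,0,0.03],"turn": 0},{"linear": [0,0,0.025],"turn": 0},{"linear": [0,0,0.0135],"turn": 0},{"linear": [0,0,0.005],"turn": 0},{"linear": [0,0,0],"turn": 0}]'

```text
t: 9.3
ee_pos: [518.7, 331.7, 85.0]
orientation: [-3.142, 0.001, -0.0]
ft_force: [0.7, 1.0, 0.2]
width: 43.7
grasp_force: 0.0
```

Request:
arm_command --jaw -1 --series '[{"linear": [0,0,0],"turn": 0},{"linear": [0,0,0],"turn": 0},{"linear": [0,0,0],"turn": 0},{"linear": [0,0,0],"turn": 0},{"linear": [0,0,0],"turn": 0},{"linear": [0,0,0],"turn": 0}]'

```text
t: 9.9
ee_pos: [518.9, 332.3, 85.7]
orientation: [-3.141, 0.0, -0.002]
ft_force: [-0.8, -1.3, 6.5]
width: 25.4
grasp_force: 30.0
```

Request:
arm_command --series '[{"linear": [0,0,-0.02],"turn": 0},{"linear": [0,0,-0.04],"turn": 0},{"linear": [0,0,-0.04],"turn": 0},{"linear": [0.005,0.04,0],"turn": 0},{"linear": [0.005,0.045,0],"turn": 0},{"linear": [0.005,0.047,0],"turn": 0},{"linear": [0.005,0.047,0],"turn": 0},{"linear": [0.005,0.047,0],"turn": 0},{"linear": [0.004,0.046,0],"turn": 0},{"linear": [0.003,0.04,0],"turn": 0}]'

```text
t: 10.9
ee_pos: [550.2, 17.9, 184.8]
orientation: [3.142, -0.001, 0.0]
ft_force: [0.1, 0.2, 0.1]
width: 25.7
grasp_force: 30.0
```

Request:
arm_command --series '[{"linear": [0.002,0.02,0],"turn": 0},{"linear": [0,0,0],"turn": 0},{"linear": [0,0,0],"turn": 0},{"linear": [0,0,0],"turn": 0}]'

```text
t: 11.3
ee_pos: [552.1, 1.0, 184.6]
orientation: [-3.141, -0.001, 0.0]
ft_force: [-0.5, 1.3, 0.2]
width: 25.4
grasp_force: 30.0
```

Request:
arm_command --series '[{"linear": [0,0.0005,0.012],"turn": 0},{"linear": [0,0,0.01],"turn": 0},{"linear": [0,0,0.005],"turn": 0},{"linear": [0,0,0.003],"turn": 0},{"linear": [0,0,0.002],"turn": 0},{"linear": [0,0,0.002],"turn": 0},{"linear": [0,0,0],"turn": 0}]'

```text
t: 12.0
ee_pos: [552.5, -0.4, 150.3]
orientation: [-3.142, 0.0, -0.0]
ft_force: [2.9, 0.1, -1.0]
width: 25.5
grasp_force: 30.0
```

Request:
arm_command --jaw 0 --series '[{"linear": [0,0,0],"turn": 0},{"linear": [0,0,0],"turn": 0},{"linear": [0,0,0],"turn": 0},{"linear": [0,0,0],"turn": 0}]'

```text
t: 12.4
ee_pos: [552.0, -0.5, 150.6]
orientation: [-3.142, 0.0, 0.001]
ft_force: [-0.7, -0.3, 0.7]
width: 43.9
grasp_force: 0.0
```

Request:
arm_command --series '[{"linear": [0,0,-0.025],"turn": 0},{"linear": [0,0,-0.025],"turn": 0},{"linear": [0,0.04,0],"turn": 0},{"linear": [0,0.046,0],"turn": 0},{"linear": [0,0.046,0],"turn": 0},{"linear": [0,0.046,0],"turn": 0},{"linear": [0,0.046,0],"turn": 0},{"linear": [0,0.046,0],"turn": 0},{"linear": [0,0,0],"turn": 0},{"linear": [0,0,0],"turn": 0}]'

```text
t: 13.4
ee_pos: [551.7, -271.3, 200.4]
orientation: [-3.141, 0.004, 0.001]
ft_force: [-0.2, -1.0, -0.4]
width: 44.0
grasp_force: 0.0
```

```bash
python3 - <<'E'
from h import *
a=grab('scene'); e=np.mean([ctrl.get_obs()['ee_pos'] for _ in range(3)],0);print(e)
x=lambda d,x0,y0,x1,y1,k:cv2.resize(d['frame'][y0:y1,x0:x1],None,fx=k,fy=k,interpolation=cv2.INTER_CUBIC)
cv2.imwrite('pics/c5.png',np.hstack([x(a,275,175,345,255,5),x(a,200,110,280,190,5)]))
E
```

```text
[ 551.75269237 -270.15767883  200.36722261]
```

View pics/c5.png

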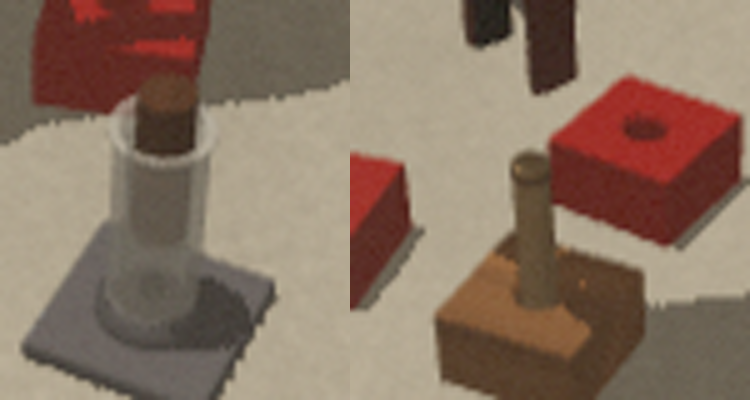

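Both plugs are stacked in the tube, the upper one standing about 20 mm above the rim. The rod stands untouched at (236,143) in the brown stand, with the fingers above it. Descending to grip the rod.

Request:
arm_command --series '[{"linear": [-0.0005,-0.0015,0.03],"turn": 0},{"linear": [0,0,0.03],"turn": 0},{"linear": [0,0,0.02],"turn": 0},{"linear": [0,0,0.02],"turn": 0},{"linear": [0,0,0.01],"turn": 0},{"linear": [0,0,0.006],"turn": 0},{"linear": [0,0,0],"turn": 0}]'

```text
t: 14.15
ee_pos: [551.7, -268.2, 84.4]
orientation: [-3.141, -0.001, 0.001]
ft_force: [-0.3, 0.6, 0.1]
width: 44.2
grasp_force: 0.0
```

Request:
arm_command --jaw -1 --series '[{"linear": [0,0,0],"turn": 0},{"linear": [0,0,0],"turn": 0},{"linear": [0,0,0],"turn": 0},{"linear": [0,0,0],"turn": 0},{"linear": [0,0,0],"turn": 0},{"linear": [0,0,0],"turn": 0},{"linear": [0,0,0],"turn": 0}]'

```text
t: 14.85
ee_pos: [552.1, -269.3, 85.3]
orientation: [3.141, -0.0, 0.001]
ft_force: [-1.5, -0.3, 6.2]
width: 19.8
grasp_force: 30.0
```

Request:
arm_command --series '[{"linear": [0,0,0],"turn": 0},{"linear": [0,0,-0.005],"turn": 0},{"linear": [0,0,-0.01],"turn": 0},{"linear": [0,0,-0.01],"turn": 0},{"linear": [0,0,0],"turn": 0}]'

```text
t: 15.35
ee_pos: [552.8, -269.6, 111.6]
orientation: [3.14, -0.0, 0.004]
ft_force: [-0.3, 0.0, -0.7]
width: 19.3
grasp_force: 30.0
```

Request:
arm_command --series '[{"linear": [0,0,-0.02],"turn": 0},{"linear": [0,0,-0.04],"turn": 0},{"linear": [0,0,-0.045],"turn": 0},{"linear": [0,0,-0.025],"turn": 0},{"linear": [0,-0.03,0],"turn": 0},{"linear": [0,-0.045,0],"turn": 0},{"linear": [0,-0.045,0],"turn": 0},{"linear": [0,-0.045,0],"turn": 0},{"linear": [0,-0.045,0],"turn": 0},{"linear": [0,-0.04,0],"turn": 0}]'

```text
t: 16.35
ee_pos: [551.4, -17.0, 239.9]
orientation: [-3.141, 0.0, -0.0]
ft_force: [0.9, -0.2, -1.4]
width: 19.5
grasp_force: 30.0
```

Request:
arm_command --series '[{"linear": [0.001,-0.018,0],"turn": 0},{"linear": [0,0,0],"turn": 0},{"linear": [0,0,0],"turn": 0},{"linear": [0,0,0],"turn": 0}]'

```text
t: 16.75
ee_pos: [552.8, -1.9, 239.7]
orientation: [3.141, -0.002, 0.0]
ft_force: [0.2, -0.8, 0.7]
width: 19.9
grasp_force: 30.0
```

```bash
python3 - <<'E'
from h import *
a=grab('scene'); o=[ctrl.get_obs() for _ in range(3)];print(np.mean([i['ee_pos'] for i in o],0),o[0]['ft_force'])
x=lambda d,x0,y0,x1,y1,k:cv2.resize(d['frame'][y0:y1,x0:x1],None,fx=k,fy=k,interpolation=cv2.INTER_CUBIC)
cv2.imwrite('pics/c6.png',x(a,260,100,360,240,4))
for z in(160,146,125): print(z,proj(a,[553,0,z]).round(1))
E
```

```text
[552.75155838  -2.09589447 239.63568804] [-0.7955189   0.33324838 -0.22968166]
160 [308.6 186.8]
146 [308.2 191.9]
125 [307.7 199.3]
```

View pics/c6.png

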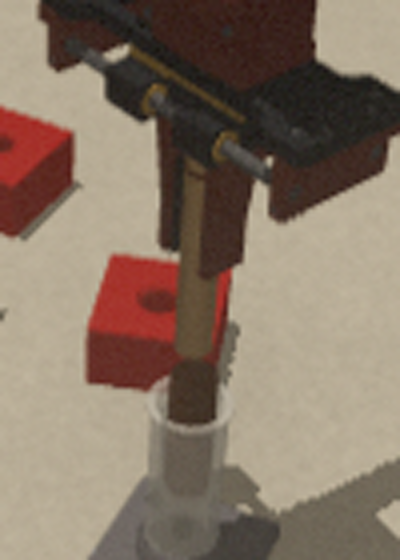

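The rod hangs upright, in line over the upper plug: its lower end is at about (308,188) and the plug top at about (308,192). Pressing down gently.

Request:
arm_command --series '[{"linear": [0,-0.0015,0.005],"turn": 0},{"linear": [0,0,0.003],"turn": 0},{"linear": [0,0,0.002],"turn": 0},{"linear": [0,0,0.002],"turn": 0},{"linear": [0,0,0.002],"turn": 0},{"linear": [0,0,0.001],"turn": 0},{"linear": [0,0,0.001],"turn": 0}]'

```text
t: 17.5
ee_pos: [552.8, 0.5, 223.6]
orientation: [3.142, -0.0, -0.0]
ft_force: [-0.4, -0.4, -0.4]
width: 19.6
grasp_force: 30.0
```

Request:
arm_command --series '[{"linear": [0,0,0.001],"turn": 0},{"linear": [0,0,0.001],"turn": 0},{"linear": [0,0,0.001],"turn": 0}]'

```text
t: 17.8
ee_pos: [553.1, 0.5, 221.2]
orientation: [-3.142, 0.0, -0.002]
ft_force: [-0.8, -0.1, 4.2]
width: 19.5
grasp_force: 30.0
```

Request:
arm_command --series '[{"linear": [0,0,0.001],"turn": 0},{"linear": [0,0,0.001],"turn": 0},{"linear": [0,0,0.001],"turn": 0}]'

```text
t: 18.1
ee_pos: [553.1, 0.5, 218.2]
orientation: [-3.142, 0.0, -0.001]
ft_force: [-1.2, 0.1, 4.1]
width: 19.4
grasp_force: 30.0
```

Request:
arm_command --series '[{"linear": [0,0,0.0015],"turn": 0},{"linear": [0,0,0.0015],"turn": 0},{"linear": [0,0,0.0015],"turn": 0},{"linear": [0,0,0.0015],"turn": 0},{"linear": [0,0,0.0015],"turn": 0}]'

```text
t: 18.6
ee_pos: [553.1, 0.5, 210.7]
orientation: [-3.142, 0.0, -0.001]
ft_force: [0.2, 0.6, 5.5]
width: 19.4
grasp_force: 30.0
```

Request:
arm_command --series '[{"linear": [0,0,0.001],"turn": 0},{"linear": [0,0,0.001],"turn": 0},{"linear": [0,0,0.001],"turn": 0},{"linear": [0,0,0.001],"turn": 0},{"linear": [0,0,0.001],"turn": 0},{"linear": [0,0,0.001],"turn": 0}]'

```text
t: 19.2
ee_pos: [553.1, 0.5, 204.6]
orientation: [3.142, -0.0, 0.001]
ft_force: [-0.9, -0.6, 5.9]
width: 19.6
grasp_force: 30.0
```

Request:
arm_command --series '[{"linear": [0,0,0.0005],"turn": 0},{"linear": [0,0,0.0005],"turn": 0},{"linear": [0,0,0.0005],"turn": 0},{"linear": [0,0,0],"turn": 0}]'

```text
t: 19.6
ee_pos: [552.9, 0.5, 202.8]
orientation: [-3.142, 0.0, -0.001]
ft_force: [-0.4, -0.7, 4.1]
width: 19.5
grasp_force: 30.0
```

Request:
arm_command --series '[{"linear": [0,0,0.0005],"turn": 0},{"linear": [0,0,0.0005],"turn": 0},{"linear": [0,0,0.0005],"turn": 0},{"linear": [0,0,0.0005],"turn": 0}]'

```text
t: 20.0
ee_pos: [552.9, 0.5, 200.7]
orientation: [-3.142, 0.0, -0.0]
ft_force: [-1.3, 0.3, 4.6]
width: 19.4
grasp_force: 30.0
```

Request:
arm_command --series '[{"linear": [0,0,0.001],"turn": 0},{"linear": [0,0,0.001],"turn": 0}]'

```text
t: 20.2
ee_pos: [552.9, 0.5, 198.7]
orientation: [-3.142, 0.0, -0.0]
ft_force: [0.5, 0.5, 4.4]
width: 19.5
grasp_force: 30.0
```

Request:
arm_command --series '[{"linear": [0,0,0.001],"turn": 0},{"linear": [0,0,0.001],"turn": 0}]'

```text
t: 20.4
ee_pos: [552.9, 0.5, 196.7]
orientation: [-3.142, 0.0, -0.0]
ft_force: [-0.8, -0.0, 4.8]
width: 19.6
grasp_force: 30.0
```

Request:
arm_command --series '[{"linear": [0,0,0.001],"turn": 0},{"linear": [0,0,0.001],"turn": 0}]'

```text
t: 20.6
ee_pos: [552.9, 0.5, 194.6]
orientation: [-3.142, 0.0, -0.0]
ft_force: [-0.7, -0.0, 5.7]
width: 19.2
grasp_force: 30.0
```

Request:
arm_command --series '[{"linear": [0,0,0.001],"turn": 0},{"linear": [0,0,0.001],"turn": 0}]'

```text
t: 20.8
ee_pos: [552.9, 0.5, 192.6]
orientation: [-3.142, 0.0, -0.0]
ft_force: [0.4, -0.3, 5.4]
width: 19.4
grasp_force: 30.0
```

Request:
arm_command --series '[{"linear": [0,0,0.001],"turn": 0},{"linear": [0,0,0.001],"turn": 0}]'

```text
t: 21.0
ee_pos: [552.9, 0.4, 190.7]
orientation: [3.142, -0.0, 0.0]
ft_force: [-0.0, 0.1, 5.8]
width: 19.8
grasp_force: 30.0
```

Request:
arm_command --series '[{"linear": [0,0,0.001],"turn": 0},{"linear": [0,0,0.001],"turn": 0}]'

```text
t: 21.2
ee_pos: [552.9, 0.5, 188.6]
orientation: [-3.142, 0.0, -0.0]
ft_force: [-0.9, -0.6, 3.6]
width: 19.5
grasp_force: 30.0
```

Request:
arm_command --series '[{"linear": [0,0,0.001],"turn": 0},{"linear": [0,0,0.001],"turn": 0}]'

```text
t: 21.4
ee_pos: [553.3, 0.5, 187.4]
orientation: [3.142, -0.0, 0.002]
ft_force: [-0.9, 0.6, 14.5]
width: 19.9
grasp_force: 30.0
```

Bottomed out. Letting it settle for one row.

Request:
arm_command --series '[{"linear": [0,0,0],"turn": 0}]'

```text
t: 21.5
ee_pos: [553.3, 0.5, 187.4]
orientation: [3.142, -0.0, 0.002]
ft_force: [-1.9, 0.5, 9.7]
width: 19.8
grasp_force: 30.0
```

Request:
arm_command --series '[{"linear": [0,0,0.0005],"turn": 0},{"linear": [0,0,0],"turn": 0},{"linear": [0,0,0],"turn": 0}]'

```text
t: 21.8
ee_pos: [553.5, 0.5, 187.2]
orientation: [3.142, -0.0, 0.003]
ft_force: [-1.1, 0.4, 11.6]
width: 19.3
grasp_force: 30.0
```

```bash
python3 - <<'E'
from h import *
for _ in range(5):
    ctrl.get_image('top'); o=ctrl.get_obs(); print(round(o['t'],2),o['ft_force'][2].round(1),o['ee_pos'][2].round(1))
E
```

```text
21.85 12.0 187.2
21.9 12.3 187.2
21.95 11.5 187.2
22.0 12.6 187.2
22.05 12.4 187.2
```

Request:
arm_command --series '[{"linear": [0,0,0.0006],"turn": 0},{"linear": [0,0,0],"turn": 0}]'

```text
t: 22.25
ee_pos: [553.7, 0.5, 186.9]
orientation: [3.142, -0.0, 0.004]
ft_force: [-0.6, 0.6, 14.9]
width: 19.6
grasp_force: 30.0
```

```bash
python3 - <<'E'
from h import *
for _ in range(4):
    ctrl.get_image('top'); o=ctrl.get_obs(); print(round(o['t'],2),o['ft_force'][2].round(1),o['ee_pos'][2].round(1))
E
```

```text
22.3 15.2 187.0
22.35 14.3 186.9
22.4 15.0 187.0
22.45 15.7 186.9
```

Request:
arm_command --series '[{"linear": [0,0,0.0002],"turn": 0},{"linear": [0,0,0],"turn": 0},{"linear": [0,0,0],"turn": 0},{"linear": [0,0,0],"turn": 0},{"linear": [0,0,0],"turn": 0},{"linear": [0,0,0],"turn": 0},{"linear": [0,0,0],"turn": 0},{"linear": [0,0,0],"turn": 0},{"linear": [0,0,0],"turn": 0},{"linear": [0,0,0],"turn": 0}]'

```text
t: 23.45
ee_pos: [553.8, 0.5, 186.9]
orientation: [3.142, -0.0, 0.004]
ft_force: [-2.2, 0.4, 15.5]
width: 20.0
grasp_force: 30.0
```

Held steady at about 15.5 N for over a second. Lifting and going back to the stand.

Request:
arm_command --series '[{"linear": [0,0,-0.005],"turn": 0},{"linear": [0,0,-0.02],"turn": 0},{"linear": [0,0,-0.03],"turn": 0},{"linear": [-0.001,0.035,0],"turn": 0},{"linear": [0,0.045,0],"turn": 0},{"linear": [0,0.045,0],"turn": 0},{"linear": [0,0.045,0],"turn": 0},{"linear": [0,0.045,0],"turn": 0},{"linear": [0,0.035,0],"turn": 0},{"linear": [0,0.0195,0],"turn": 0}]'

```text
t: 24.45
ee_pos: [550.9, -271.4, 239.4]
orientation: [-3.141, 0.004, 0.002]
ft_force: [-0.4, -0.6, -0.7]
width: 19.9
grasp_force: 30.0
```

Request:
arm_command --series '[{"linear": [0,0,0.04],"turn": 0},{"linear": [0,0,0.03],"turn": 0},{"linear": [0,0,0.02],"turn": 0},{"linear": [0,0,0],"turn": 0},{"linear": [0,0,0],"turn": 0}]'

```text
t: 24.95
ee_pos: [551.7, -268.4, 150.2]
orientation: [-3.141, -0.0, 0.002]
ft_force: [-1.0, 0.4, -0.3]
width: 19.5
grasp_force: 30.0
```

```bash
python3 - <<'E'
from h import *
a=grab('scene'); o=[ctrl.get_obs() for _ in range(3)];print(np.mean([i['ee_pos'] for i in o],0),o[0]['ft_force'])
x=lambda d,x0,y0,x1,y1,k:cv2.resize(d['frame'][y0:y1,x0:x1],None,fx=k,fy=k,interpolation=cv2.INTER_CUBIC)
cv2.imwrite('pics/c7.png',np.hstack([x(a,195,80,285,200,4.5),x(a,275,175,345,295,4.5)]))
for z in(70,45): print(z,proj(a,[552,-269,z]).round(1))
E
```

```text
[ 552.28895936 -268.82004057  151.14673188] [ 0.18305705 -0.737958    0.47782017]
70 [237.1 159.4]
45 [237.7 167.1]
```

View pics/c7.png

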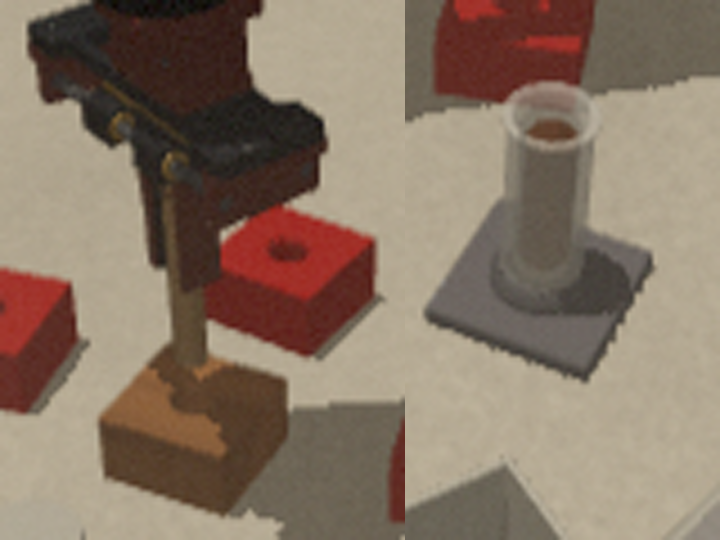

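The stack top is now inside the tube, below the rim. The rod is upright with its lower end at about (237,160), above the stand hole near (237,168), within about 1 px of the prediction. Lowering with a force check.

Request:
arm_command --series '[{"linear": [0,0,0.015],"turn": 0},{"linear": [0,0,0.01],"turn": 0},{"linear": [0,0,0.003],"turn": 0},{"linear": [0,0,0.0015],"turn": 0},{"linear": [0,0,0.0015],"turn": 0},{"linear": [0,0,0],"turn": 0}]'

```text
t: 25.6
ee_pos: [551.8, -269.1, 119.4]
orientation: [3.142, -0.0, 0.0]
ft_force: [0.6, 0.7, -0.3]
width: 19.5
grasp_force: 30.0
```

Request:
arm_command --series '[{"linear": [0,0,0.0015],"turn": 0},{"linear": [0,0,0.0015],"turn": 0},{"linear": [0,0,0.0015],"turn": 0},{"linear": [0,0,0],"turn": 0}]'

```text
t: 26.0
ee_pos: [551.6, -269.0, 114.7]
orientation: [-3.141, 0.0, 0.0]
ft_force: [-0.6, 0.2, -0.6]
width: 19.7
grasp_force: 30.0
```

Request:
arm_command --series '[{"linear": [0,0,0.002],"turn": 0},{"linear": [0,0,0.002],"turn": 0},{"linear": [0,0,0.003],"turn": 0},{"linear": [0,0,0.003],"turn": 0},{"linear": [0,0,0],"turn": 0}]'

```text
t: 26.5
ee_pos: [551.4, -268.8, 104.3]
orientation: [-3.141, 0.0, 0.001]
ft_force: [-0.7, -0.0, -0.1]
width: 19.3
grasp_force: 30.0
```

In the hole with no contact. Going down to just above the floor.

Request:
arm_command --series '[{"linear": [0,0,0.004],"turn": 0},{"linear": [0,0,0.004],"turn": 0},{"linear": [0,0,0.004],"turn": 0},{"linear": [0,0,0.003],"turn": 0},{"linear": [0,0,0.002],"turn": 0},{"linear": [0,0,0],"turn": 0}]'

```text
t: 27.1
ee_pos: [551.5, -268.9, 87.5]
orientation: [-3.141, 0.0, 0.001]
ft_force: [-0.4, -0.7, 0.6]
width: 19.5
grasp_force: 30.0
```

Request:
arm_command --series '[{"linear": [0,0,0.001],"turn": 0},{"linear": [0,0,0.001],"turn": 0},{"linear": [0,0,0],"turn": 0}]'

```text
t: 27.4
ee_pos: [551.7, -269.0, 85.8]
orientation: [3.142, -0.0, 0.0]
ft_force: [-0.2, 0.3, -0.7]
width: 19.8
grasp_force: 30.0
```

Request:
arm_command --jaw 0 --series '[{"linear": [0,0,0],"turn": 0},{"linear": [0,0,0],"turn": 0},{"linear": [0,0,0],"turn": 0},{"linear": [0,0,0],"turn": 0},{"linear": [0,0,0],"turn": 0}]'

```text
t: 27.9
ee_pos: [551.8, -269.1, 85.9]
orientation: [3.142, -0.0, 0.0]
ft_force: [-0.2, -0.4, 0.6]
width: 43.9
grasp_force: 0.0
```

Request:
arm_command --series '[{"linear": [0,0,-0.02],"turn": 0},{"linear": [0,0,-0.03],"turn": 0},{"linear": [0,0,-0.04],"turn": 0},{"linear": [0,0,-0.04],"turn": 0},{"linear": [0,0.04,0],"turn": 0},{"linear": [0,0.045,0],"turn": 0},{"linear": [0,0.045,0],"turn": 0},{"linear": [0,0.03,0],"turn": 0},{"linear": [0,0,0],"turn": 0},{"linear": [0,0,0],"turn": 0}]'

```text
t: 28.9
ee_pos: [551.2, -429.2, 215.3]
orientation: [-3.141, 0.002, 0.001]
ft_force: [-0.2, 0.7, -0.5]
width: 43.7
grasp_force: 0.0
```

```bash
python3 - <<'E'
from h import *
a=grab('scene','sf.png'); b=grab('top')
x=lambda d,x0,y0,x1,y1,k:cv2.resize(d['frame'][y0:y1,x0:x1],None,fx=k,fy=k,interpolation=cv2.INTER_CUBIC)
cv2.imwrite('pics/c8.png',np.vstack([np.hstack([x(a,205,130,275,200,4),x(a,270,180,340,250,4)]),np.hstack([x(b,315,180,385,250,4),x(b,225,185,295,255,4)])]))
s0=cv2.imread('pics/s0.png'); h=lambda i:cv2.cvtColor(i,cv2.COLOR_BGR2HSV)
for n,(x0,y0,x1,y1) in dict(jars=(185,190,255,285),tub=(235,280,350,395)).items(): print(n,cv2.absdiff(a['frame'],s0)[y0:y1,x0:x1].mean())
E
```

```text
jars 1.6979448621553885
tub 1.6623314429741651
```

View pics/c8.png

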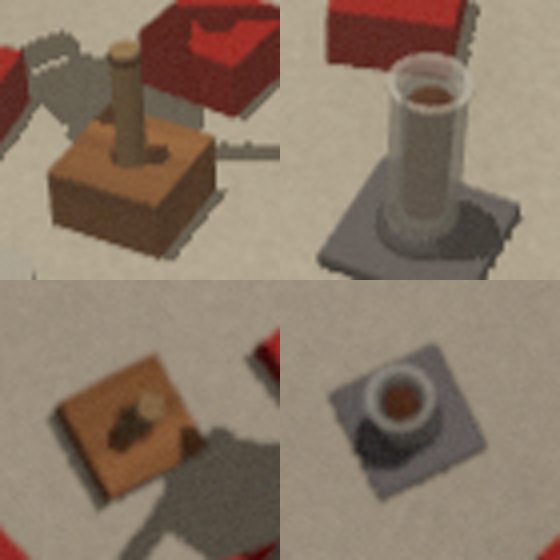

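The rod stands home in the brown stand with its top at (236,143), the same as at the start. The stack is pressed down in the tube, and the jars and tub are unchanged. Handing in.

```bash
python3 -c "
from workcell import ctrl
print(ctrl.close_job())"
```

```text
the job is handed in; nothing more can be done
None
```

The job is done and handed in after about 29 s: both plugs are stacked in the tube and bottomed out under a steady push of about 15 N for over a second, the rod is back upright in its stand and released, and the jars and tub were left alone.

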